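# Pull the clip-on timer off the counter rail and pack it in its carton

## Robot

A 6-joint arm with a two-finger parallel gripper is mounted at the origin on the work surface. World frame = base frame: x ahead of the robot, y to its left, z up, the work surface at z = 0. Lengths are in m, angles in rad, forces in N, time in s.
With the tool pointing down it reaches from about 0.375 to 0.9 m from the base axis. Payload 3.1 kg.
Tool frame: the origin (TCP) lies on the centre line of the jaws, within the pads' length; the fingertips stand ahead of it and the grasp point (between the pads) lies 3 mm ahead of it (robot.tip_reach is the z of the fingertips in the tool frame, in m); z points along the fingers, y is the line along which they close (so a half turn about z gives the same grasp; the last joint's range is limited). The gripper opens to 87 mm and grips with 3 to 60 N. Pads are 19 mm wide; open, the fingers measure 117 mm over their backs; the gripper's body (75 mm by 190 mm) begins 51 mm behind the grasp point.
Start: joints at [-1.498, 0.527, 1.433, -0, 1.181, -0.178], TCP at [0.155, -0.605, 0.245] pointing down, gripper open.
Joint ranges: [-3.08, 3.08], [-0.75, 2.2], [0.22, 2.44], [-1.43, 4.57], [0, 2.65], [-2.85, 2.85]. Speed limits (rad/s): [2.79, 2.79, 3.14, 3.14, 3.14, 3.14].

## Interface

Orientations are given as a unit quaternion [x, y, z, w].
In Python, from rig import sensors, eyes, ticket, robot gives the robot as it stands.
- The arm moves only by the tool drive_tool, never from a script. Its argument "deltas" is a list that holds one entry, the list of rows, each a list of 6 numbers: the shift along the tool's x, y, z in mm, then the turn, a rotation vector about the tool's x, y, z in rad. A call has 1 to 8 rows; each row shifts and turns the commanded pose from where the row before left it, along the tool's axes as they then stand; what a row does not reach is not made up. A row lasts 1/12 s, in which the tool goes at most 41.7 mm and 7.16 degrees, less where a joint would pass 70% of its speed; a pose out of reach is approached as far as the arm can. A call is refused whole if a number of a shift passes 41.7 or a number of a turn 0.125, either way. A call with a gripper value outside its range is refused whole. "gripper" is the opening in per cent of the stroke, from 0 (shut) to 100 (fully open), set as the call begins (left out, the last holds). The fingers move at their own pace and stop on an object; "squeeze" is the grip in N (left out, the last holds). Time passes only in rows, so rows that do not move let the fingers close. It gives the time, the measured TCP pose, the force, the opening and the grip force at its end, in the units of the state.
- sensors.get_obs(): the state, without advancing time (a new reading comes with each control period).
- eyes.camera(name): name is "scene" or "top" or "wrist"; returns a dict with "img" (384x512x3 uint8, red, green, blue), "fov_y" (degrees; the focal length in pixels is half the picture's height over the tangent of half this angle, whatever the lens; pixels are square), "cx", "cy" (the principal point, pixels), "xyz" and "attitude" of the camera in the world; the wrist camera has in their place "hand_eye" (4x4, takes a point from camera to tool coordinates, whose origin is the TCP and whose axes are the flange's). Camera axes: x right, y up, looking along -z (the intrinsics and any distortion apply to the point x, -y, -z); pixel columns grow to the right and rows downward; lengths in m; the calibration is good to about 2 mm. A picture is of the moment at which its call begins: read the wrist's pose just before it. There is no depth.
- ticket.hand_in(): hands the job in; it is judged then, once.
The state is a dict: "time": time; "q": joint angles; "joint_velocities": joint speeds; "joint_torque": joint torques, N m; "position": TCP position; "tool_rot": TCP orientation; "ft_force": force on the tool from outside, world axes, zero at the start; "moment": the same for the moment, N m; "grip_width": finger opening in m; "grip_force": force on a finger pad.
Only numpy, scipy, OpenCV 4.12 (cv2) and the standard library are available. Lean on these libraries where they do the work, as an engineer would, in place of code of your own. Each camera call takes 0.05 s, during which the arm holds its last target. There are 200 camera calls.

## Task

Put the clip-on timer away: fold both carton flaps right back, well past upright, and pull the timer (the shorter clip-on with the round dial and the round cap on top) straight up off the counter rail against its spring catch. Stand it upright on the counter and let go, take it again by its narrow sides, and lower it upright to the floor of the carton's empty pocket, leaving the flaps folded back. Do not drop it, and leave the other clip-ons, the packed spare timer, the bottle and the cake where they are.

Things in the scene. Friction and masses are not known exactly. Their poses are not given: they have to be found in the camera images.
- timer: White clip-on timer, block 32 (x) x 50 (y, wide) x 78 mm high, round cap (24 mm wide, 5 high) on top, round dial on both broad faces, 0.16 kg. A slot from below (12.4 wide, 30 deep, along y) straddles the rail. Origin: centre of underside, z up. Starts on the rail, underside 30 mm up, 8 mm from its neighbours; a sprung catch holds it with some 12 N; free after rising 30 mm. Stands by itself.
- ticket_a: Bystander on the rail: white clip-on price display, a plain block 32 x 50 x 92 mm high with flat rectangular screens and no cap, same slot and frame as the timer. Leave it on the rail.
- ticket_b: Bystander on the rail, the same as ticket_a. The three clip-ons share the rail's three places, 58 mm apart, in any order.
- rail: Fixed counter rail: an upright aluminium bar 10 mm thick (x), 200 mm long (y), its top edge 60 mm above the counter, on a steel foot 80 x 215 x 6 mm. Origin: centre of the foot's underside; y along the bar.
- carton: Fixed cardboard carton, outside 108 (x) x 120 (y) mm, rim 92 mm high, walls and floor 4 mm. Origin: centre of underside. A 12 mm partition along y (top 70 mm up) leaves two pockets, each 44 (x) x 112 (y) mm, centres at x = -28 and +28; one holds the spare, the other is empty. Fingers have room only at a packed timer's ends (+-y), not at its broad faces.
- flap_near (a joint): Flap on the carton's -x rim, 42 mm long, 118 mm wide, 3 mm thick, stiff crease that stays where left. Angle in rad: 0 lies flat over the carton, 1.57 upright, 2.7 folded down outside (stop). Starts half raised (0.5 to 1.1).
- flap_far (a joint): The same flap on the carton's +x rim.
- hinge_near (a point): Middle of the crease of flap_near, at the carton's -x rim, 93.5 mm above the counter; axes as the carton's.
- hinge_far (a point): Middle of the crease of flap_far, at the carton's +x rim; axes as the carton's.
- spare: Spare timer, like the timer, already standing in one of the two pockets. Leave it.
- pad: Fixed thin dark pad 42 (x) x 108 (y) x 3 mm on the floor of the empty pocket: the timer goes on it. Origin: centre of its underside, 4 mm above the counter; x across the pocket, y along it.
- cake: Bystander: roll cake 54 (x) x 115 (y) mm on a paper board 80 x 135 mm, 54 mm high in all. Origin: centre of the board's underside.
- bottle: Bystander: amber syrup bottle with a cap, 60 mm across, 170 mm high, 0.4 kg. Origin: centre of its underside.
There are look-alikes about, which are no part of the job. There is more than one size of the carton; the job needs the middle-sized.

How it is judged:
By the outcome, as a careful person would: the job done as asked, in the order asked, and still so for the second after the job is handed in, with the robot touching nothing.
It also fails if it takes over 72 s, if anything falls off the work surface, if the arm or the gripper's body presses on something with over 40 N, if the wrist force passes 120 N, or if a joint passes its speed limit or range.

## Working session

There is one attempt and no reset: what is moved stays moved. The work goes in short steps, Python scripts to look and compute and a tool call to move; the robot and the scene stay as the last step left them, time stands still between calls to the robot, and variables do not carry over. Pictures are saved under pics/ and viewed, at most 10 in all, crops included, and the job is handed in when it is done.

Besides the shell and the picture viewer there is one more tool, called after ">>>" as a command line: name --argument value ..., lists and objects as JSON in quotes. drive_tool: Moves the arm, as the interface text tells. Its arguments: {"type":"object","properties":{"deltas":{"type":"array"},"gripper":{"type":"number"},"squeeze":{"type":"number"}},"required":["deltas"]}

```bash
mkdir -p pics; ls; python3 - <<'E'
from rig import sensors, eyes, ticket, robot
import cv2,numpy as np
o=sensors.get_obs();print({k:np.round(v,3) for k,v in o.items()}, robot.tip_reach)
ims=[]
for n in("scene","top"):
    c=eyes.camera(n);print({k:v for k,v in c.items() if k!="img"})
    cv2.imwrite(f"pics/{n}0.png",cv2.cvtColor(c["img"],cv2.COLOR_RGB2BGR))
E
```

```text
pics
{'time': np.float64(0.0), 'q': array([-1.498,  0.528,  1.434, -0.   ,  1.181, -0.178]), 'joint_velocities': array([ 0.002,  0.   ,  0.   , -0.001, -0.001,  0.002]), 'joint_torque': array([-2.0000e-03, -4.4004e+01, -1.7659e+01,  6.3000e-02,  5.8000e-02,
       -0.0000e+00]), 'position': array([ 0.155, -0.605,  0.244]), 'tool_rot': array([ 0.992,  0.125,  0.   , -0.001]), 'ft_force': array([-0.717, -0.577,  0.13 ]), 'moment': array([ 0.041, -0.024,  0.004]), 'grip_force': np.float64(0.0), 'grip_width': np.float64(0.087)} 0.022
{'fov_y': 42.167920769697886, 'cx': 255.8387299013563, 'cy': 192.93820200103812, 'xyz': array([ 1.19744095, -0.25839695,  1.22435544]), 'attitude': array([0.23454377, 0.15157178, 0.53855418, 0.79496831])}
{'fov_y': 47.93957568637782, 'cx': 251.73003613953344, 'cy': 191.25225789545755, 'xyz': array([0.30938407, 0.02328474, 1.12512834]), 'attitude': array([ 0.08021612, -0.07248009, -0.66851967,  0.73579445])}
```

View pics/scene0.png

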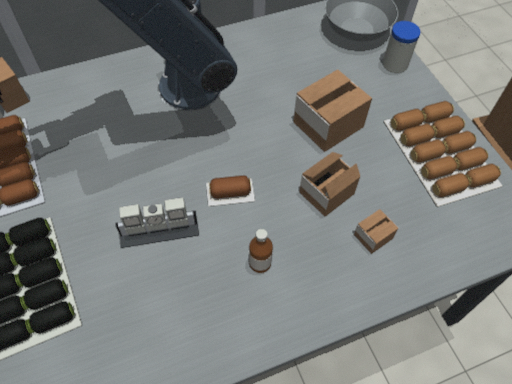

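View pics/top0.png

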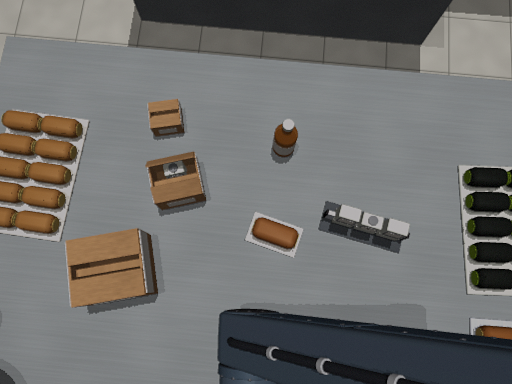

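Scene: cartons at scene (332,108) large, (329,182) middle, (376,230) small. In the top view they are at (110,268), (176,180) and (166,117). The middle-sized one is the target. Clip-ons are at top (350,215), (373,222) and (397,229). The middle one shows a round cap and dial, so it looks like the timer; I'll confirm in an enlarged crop.

```bash
cat > h.py <<'E'
import numpy as np,cv2
from scipy.spatial.transform import Rotation as R
from rig import sensors,eyes,robot
def ray(c,uv,T=None):
    f=192/np.tan(np.radians(c["fov_y"]/2))
    d=np.array([(uv[0]-c["cx"])/f,-(uv[1]-c["cy"])/f,-1.])
    if T is None: return np.array(c["xyz"]),R.from_quat(c["attitude"]).apply(d)
    return T[:3,3],T[:3,:3]@d
def onz(c,uv,z,T=None):
    o,d=ray(c,uv,T); return o+d*(z-o[2])/d[2]
def proj(c,p,T=None):
    f=192/np.tan(np.radians(c["fov_y"]/2))
    if T is None: q=R.from_quat(c["attitude"]).inv().apply(np.array(p)-c["xyz"])
    else: q=(np.array(p)-T[:3,3])@T[:3,:3]
    return np.array([c["cx"]+f*q[0]/-q[2],c["cy"]-f*q[1]/-q[2]])
def tri(c1,u1,c2,u2):
    o1,d1=ray(c1,u1);o2,d2=ray(c2,u2)
    s=np.linalg.lstsq(np.c_[d1,-d2],o2-o1,rcond=None)[0]
    a,b=o1+s[0]*d1,o2+s[1]*d2
    return (a+b)/2,np.linalg.norm(a-b)
def wristT(c,o):
    M=np.eye(4);M[:3,:3]=R.from_quat(o["tool_rot"]).as_matrix();M[:3,3]=o["position"]
    return M@np.array(c["hand_eye"])
E
python3 - <<'E'
from h import *
C={n:eyes.camera(n) for n in("scene","top")}
import pickle;pickle.dump(C,open("C.pkl","wb"))
def crop(n,x,y,w,h,s):
    i=cv2.cvtColor(C[n]["img"],cv2.COLOR_RGB2BGR)[y:y+h,x:x+w]
    i=cv2.resize(i,None,fx=s,fy=s,interpolation=cv2.INTER_CUBIC)
    for k in range(0,w,10): cv2.putText(i,str(x+k),(k*s,8),0,.28,(0,255,255)) if k%20==0 else 0; cv2.line(i,(k*s,8),(k*s,12),(0,255,255))
    for k in range(0,h,10): cv2.putText(i,str(y+k),(0,k*s+3),0,.28,(0,255,255)) if k%20==0 else 0
    return i
a=np.hstack([crop("scene",112,192,100,75,4),crop("top",315,190,100,75,4)])
b=np.hstack([crop("scene",285,145,100,75,4),crop("top",130,142,100,75,4)])
cv2.imwrite("pics/crop1.png",np.vstack([a,b]))
E
```

```text
(no output)
```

View pics/crop1.png

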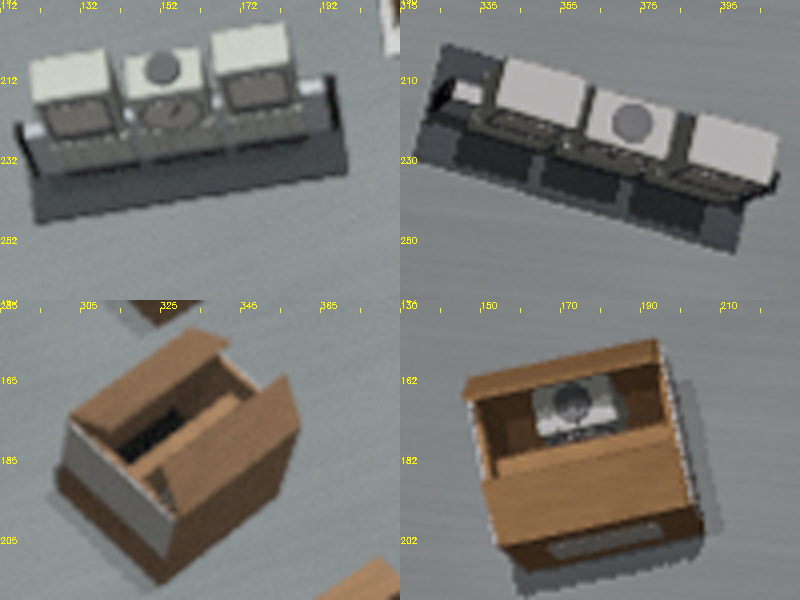

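Confirmed: the timer is the middle, lower clip-on, with its round cap at top (373,221) and scene (152.5,209). Both neighbours are taller, plain blocks with rectangular screens. The middle-sized carton has the spare in its far pocket at top (173,168). The empty pocket with the dark pad is the near one, at scene (322,179).

```bash
python3 - <<'E'
from h import *
import pickle;C=pickle.load(open("C.pkl","rb"));S,T=C["scene"],C["top"]
np.set_printoptions(precision=4,suppress=True)
t=lambda x,y,ox,oy,X,Y:(ox+(x-X)/4-.4,oy+(y-Y)/4-.4)
s1=lambda x,y:t(x,y,112,192,0,0); t1=lambda x,y:t(x,y,315,190,400,0)
s2=lambda x,y:t(x,y,285,145,0,300); t2=lambda x,y:t(x,y,130,142,400,300)
print("cap tri",tri(S,s1(162,69),T,t1(633,124)), onz(T,t1(633,124),.113),onz(S,s1(162,69),.113))
print("timer top z.108",[onz(T,t1(*p),.108) for p in((598,88),(676,115),(665,158),(584,134))])
print("foot top z.006",[onz(T,t1(*p),.006) for p in((443,45),(413,160),(735,253))],[onz(S,s1(*p),.006) for p in((38,222),(347,175))])
print("rail ends z.06",tri(S,s1(330,80),T,t1(450,92)),)
print("spare cap z.09",onz(T,t2(573,400),.004+.083),onz(T,t2(573,400),.090))
print("carton rim z.0935 top",[onz(T,t2(*p),.092) for p in((497,545),(699,508),(655,340),(466,382))])
print("carton rim scene",[onz(S,s2(*p),.092) for p in((70,415),(172,515),(280,495-0*0))])
print("carton base",[onz(S,s2(*p),0) for p in((57,475),(160,585),(278,497))],[onz(T,t2(*p),0) for p in((520,571),(703,535))])
print("corner tri",tri(S,s2(70,415),T,t2(699,508)))
for a,b in [((190,328),(632,0))]: pass
o=sensors.get_obs()
print(o["position"])
E
```

```text
cap tri (array([ 0.4891, -0.2494,  0.1045]), np.float64(0.001030598709250711)) [ 0.4877 -0.2466  0.113 ] [ 0.4942 -0.2499  0.113 ]
timer top z.108 [array([ 0.5083, -0.2264,  0.108 ]), array([ 0.4964, -0.2732,  0.108 ]), array([ 0.4701, -0.2675,  0.108 ]), array([ 0.4798, -0.2192,  0.108 ])]
foot top z.006 [array([ 0.5473, -0.1485,  0.006 ]), array([ 0.4692, -0.1336,  0.006 ]), array([ 0.429 , -0.3434,  0.006 ])] [array([ 0.512 , -0.3593,  0.006 ]), array([ 0.5549, -0.1542,  0.006 ])]
rail ends z.06 (array([ 0.5074, -0.1466,  0.0548]), np.float64(0.001012226117008121))
spare cap z.09 [0.5806 0.2475 0.087 ] [0.5798 0.2469 0.09  ]
carton rim z.0935 top [array([0.4841, 0.2802, 0.092 ]), array([0.5187, 0.1605, 0.092 ]), array([0.6228, 0.2007, 0.092 ]), array([0.5845, 0.3142, 0.092 ])]
carton rim scene [array([0.5226, 0.1659, 0.092 ]), array([0.6218, 0.1954, 0.092 ]), array([0.6343, 0.2704, 0.092 ])]
carton base [array([0.5129, 0.1691, 0.    ]), array([0.6244, 0.1983, 0.    ]), array([0.5896, 0.3112, 0.    ])] [array([0.4838, 0.2854, 0.    ]), array([0.5194, 0.1679, 0.    ])]
corner tri (array([0.5203, 0.1639, 0.0891]), np.float64(0.006256336155769707))
[ 0.1551 -0.605   0.2439]
```

```bash
python3 - <<'E'
from h import *
import pickle;C=pickle.load(open("C.pkl","rb"));S,T=C["scene"],C["top"]
np.set_printoptions(precision=4,suppress=True)
t=lambda x,y,ox,oy,X,Y:(ox+(x-X)/4-.4,oy+(y-Y)/4-.4)
s2=lambda x,y:t(x,y,285,145,0,300); t2=lambda x,y:t(x,y,130,142,400,300)
ctr=np.array([.553,.240]);a=.30;Rm=np.array([[np.cos(a),np.sin(a)],[-np.sin(a),np.cos(a)]])
for n,s,tt in(("near -y",(105,430),(690,450)),("near +y",(228,343),(485,480)),("far -y",(160,470),(660,362)),("far +y",(287,375),(470,398))):
    p,e=tri(S,s2(*s),T,t2(*tt));print(n,p,e,"carton",Rm@(p[:2]-ctr))
print("cake",onz(T,(275,233),.05),"bottle",onz(T,(288,125),.17),onz(T,(283,150),.05))
def d(x,y): return ctr+Rm.T@np.array([x,y])
print("centre gap",d(-.005,0), "pocket",d(-.028,0))
E
```

```text
near -y [0.5519 0.1721 0.1089] 0.008659305532403667 carton [-0.0211 -0.0645]
near +y [0.5194 0.2876 0.1116] 0.0013708633029400012 carton [-0.0181  0.0554]
far -y [0.6011 0.1919 0.1195] 0.0014578789552381107 carton [ 0.0318 -0.0602]
far +y [0.5666 0.3029 0.1254] 0.003967881515633801 carton [0.0316 0.0561]
cake [ 0.4442 -0.0215  0.05  ] bottle [ 0.685  -0.0255  0.17  ] [ 0.6621 -0.024   0.05  ]
centre gap [0.5482 0.2385] pocket [0.5263 0.2317]
```

>>> drive_tool --deltas '[[[15,-18,0,0,0,0],[25,-30,0,0,0,0],[25,-30,0,0,0,0],[25,-30,0,0,0,0],[25,-30,0,0,0,0],[25,-30,0,0,0,0],[25,-30,0,0,0,0],[25,-30,0,0,0,0]]]' --gripper 0

```text
time: 0.87
position: [0.283, -0.3356, 0.2445]
tool_rot: [0.992, 0.125, 0.0, -0.0]
ft_force: [0.7, -0.8, -0.1]
grip_width: 0.0418
grip_force: 0.0
```

>>> drive_tool --deltas '[[[25,-30,0,0,0,0],[25,-30,0,0,0,0],[25,-30,0,0,0,0],[25,-30,0,0,0,0],[25,-30,0,0,0,0],[25,-30,0,0,0,0],[25,-30,0,0,0,0],[25,-30,0,0,0,0]]]'

```text
time: 1.53
position: [0.4172, -0.0534, 0.2447]
tool_rot: [0.992, 0.125, 0.0, 0.0]
ft_force: [0.6, -0.7, -0.7]
grip_width: 0.0006
grip_force: 0.0
```

>>> drive_tool --deltas '[[[26,-31,0,0,0,0],[26,-31,0,0,0,0],[26,-31,0,0,0,0],[26,-31,0,0,0,0],[26,-31,0,0,0,0],[26,-31,0,0,0,0],[26,-31,0,0,0,0],[15,-18,0,0,0,-0.049]]]'

```text
time: 2.2
position: [0.5508, 0.2252, 0.2445]
tool_rot: [0.989, 0.151, 0.001, -0.001]
ft_force: [0.8, -0.6, 0.5]
grip_width: 0.0006
grip_force: 0.0
```

```bash
cat >> h.py <<'E'
CT=np.array([.553,.240]);CA=.30
def cart(x,y,c=None,a=None):
    c=CT if c is None else c;a=CA if a is None else a
    return c+np.array([x*np.cos(a)-y*np.sin(a),x*np.sin(a)+y*np.cos(a)])
def go(x,y,z,phi=None):
    o=sensors.get_obs();r=R.from_quat(o["tool_rot"])
    d=r.inv().apply(np.array([x,y,z])-o["position"])*1e3
    t=np.zeros(3)
    if phi is not None:
        g=R.from_matrix(np.array([[np.cos(phi),np.sin(phi),0],[np.sin(phi),-np.cos(phi),0],[0,0,-1.]]))
        t=(r.inv()*g).as_rotvec()
    print("delta",np.round(d,1),np.round(t,3),"f",np.round(o["ft_force"],1),"t",round(float(o["time"]),2))
E
python3 - <<'E'
from h import *
o=sensors.get_obs();c=eyes.camera("wrist");T=wristT(c,o)
cv2.imwrite("pics/w1.png",cv2.resize(cv2.cvtColor(c["img"],cv2.COLOR_RGB2BGR),(768,576)))
for n,p in dict(gap=(.006,0,.11),NmY=(-.054,-.06,.092),NpY=(-.054,.06,.092),FmY=(.054,-.06,.092),FpY=(.054,.06,.092)).items():
    print(n,1.5*proj(c,[*cart(p[0],p[1]),p[2]],T))
go(*cart(.006,0),.117,.30)
print(o["q"].round(2))
E
```

```text
gap [362.34046519 267.7913614 ]
NmY [450.82073655 346.5490411 ]
NpY [278.08178242 346.04765429]
FmY [458.28925292 187.1086687 ]
FpY [267.49385115 186.64943198]
delta [  9.6 -11.2 127.7] [-0.003 -0.006  0.008] f [2.3 1.9 0.6] t 2.25
[0.2  0.49 1.51 0.   1.14 1.47]
```

View pics/w1.png

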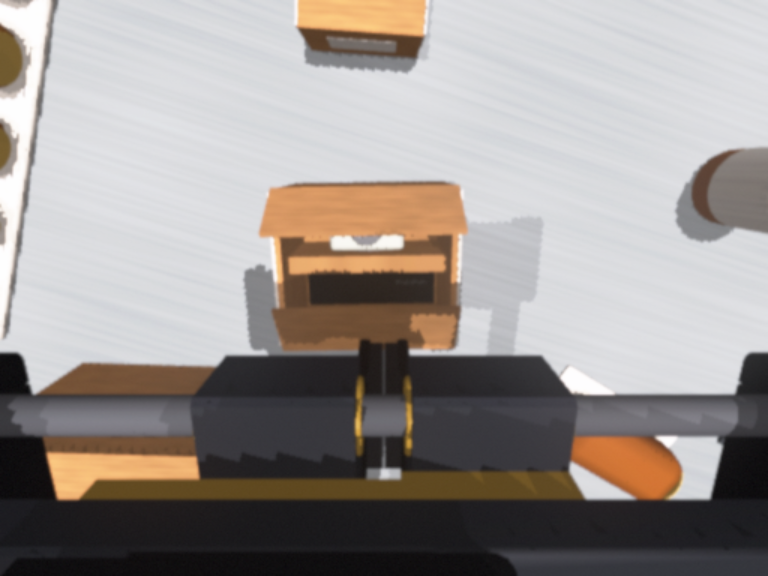

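The wrist view shows the carton with its rim corners within 2 to 3 px of predictions: near crease at (280–450,347), gap between the flaps and the dark pad at (370,288). I'm descending into the gap.

>>> drive_tool --deltas '[[[10,-11,0,0,0,0.008],[0,0,30,0,0,0],[0,0,35,0,0,0],[0,0,35,0,0,0],[0,0,28,0,0,0],[-8,0,0,0,0,0],[-8,0,0,0,0,0]]]'

```text
time: 2.83
position: [0.5428, 0.2304, 0.1165]
tool_rot: [0.989, 0.145, 0.003, -0.0]
ft_force: [3.7, 1.2, 4.0]
grip_width: 0.0006
grip_force: 1.8
```

>>> drive_tool --deltas '[[[-4,0,-5,0,0,0],[-5,0,-5,0,0,0],[-7,0,-5,0,0,0],[-7,0,-2,0,0,0]]]'

```text
time: 3.17
position: [0.5182, 0.2234, 0.1356]
tool_rot: [0.989, 0.145, 0.001, -0.0]
ft_force: [0.4, -0.3, -0.4]
grip_width: 0.0005
grip_force: 0.3
```

```bash
python3 - <<'E'
from h import *
go(*cart(-.054,0),.135,.30)
a=cv2.cvtColor(eyes.camera("scene")["img"],cv2.COLOR_RGB2BGR)[130:230,270:400]
b=cv2.cvtColor(eyes.camera("top")["img"],cv2.COLOR_RGB2BGR)[130:230,110:240]
cv2.imwrite("pics/f1.png",cv2.resize(np.hstack([a,b]),None,fx=3,fy=3,interpolation=2))
E
```

```text
delta [-15.9  -5.4   0.6] [ 0.    -0.003 -0.008] f [ 0.4 -0.3 -0.4] t 3.17
```

View pics/f1.png

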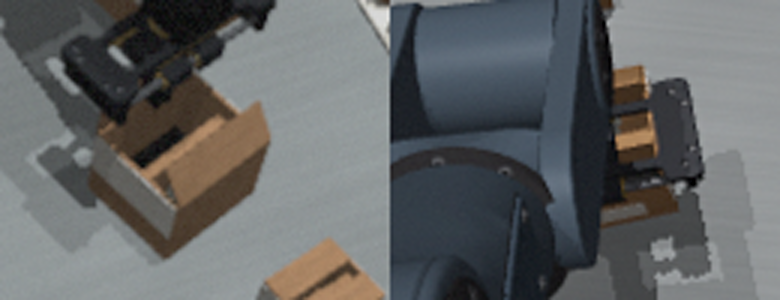

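>>> drive_tool --deltas '[[[-7,0,0,0,0,0],[-7,0,0,0,0,0],[-7,0,1,0,0,0],[-7,0,1,0,0,0],[-4,0,2,0,0,0],[-2,0,2,0,0,0],[0,0,0,0,0,0]]]'

```text
time: 3.85
position: [0.4871, 0.2142, 0.1293]
tool_rot: [0.989, 0.145, 0.002, -0.0]
ft_force: [-0.4, 0.6, 12.4]
grip_width: 0.0004
grip_force: 5.4
```

>>> drive_tool --deltas '[[[0,0,-25,0,0,0],[40,5,0,0,0,0],[40,0,0,0,0,-0.01],[0,0,17,0,0,0],[0,0,17,0,0,0],[0,0,0,0,0,0]]]'

```text
time: 4.35
position: [0.5582, 0.2301, 0.1146]
tool_rot: [0.989, 0.15, -0.007, 0.001]
ft_force: [-5.9, -4.1, -0.2]
grip_width: 0.0005
grip_force: 3.6
```

```bash
python3 - <<'E'
from h import *
go(*cart(.022,0),.120,.30)
E
```

```text
delta [ 19.9 -10.9  -5.7] [-0.     0.014  0.002] f [-5.9 -4.1 -0.2] t 4.35
```

>>> drive_tool --deltas '[[[0,0,0,0,0,0],[0,0,0,0,0,0]]]'

```text
time: 4.52
position: [0.5583, 0.2302, 0.1163]
tool_rot: [0.989, 0.151, -0.007, 0.001]
ft_force: [-6.3, -3.1, 0.0]
grip_width: 0.0006
grip_force: 3.5
```

```bash
python3 - <<'E'
from h import *
go(*cart(.022,0),.120,.30)
E
```

```text
delta [ 19.8 -10.9  -4. ] [0.    0.014 0.003] f [-6.3 -3.1  0. ] t 4.52
```

>>> drive_tool --deltas '[[[-6,0,0,0,0,0],[0,0,-6,0,0,0],[0,0,-6,0,0,0],[0,0,0,0,0,0]]]'

```text
time: 4.85
position: [0.5599, 0.2307, 0.1327]
tool_rot: [0.989, 0.15, 0.003, -0.0]
ft_force: [0.6, 0.7, 0.8]
grip_width: 0.0004
grip_force: 0.0
```

```bash
python3 - <<'E'
from h import *
go(*cart(.022,0),.127,.30)
a=cv2.cvtColor(eyes.camera("scene")["img"],cv2.COLOR_RGB2BGR)[130:230,270:400]
o=sensors.get_obs();b=cv2.cvtColor(eyes.camera("wrist")["img"],cv2.COLOR_RGB2BGR)
cv2.imwrite("pics/f2.png",np.hstack([cv2.resize(a,(390,300),interpolation=2),cv2.resize(b,(400,300))]))
E
```

```text
delta [ 18.1 -10.9   5.8] [ 0.    -0.005  0.002] f [0.6 0.7 0.8] t 4.85
```

View pics/f2.png

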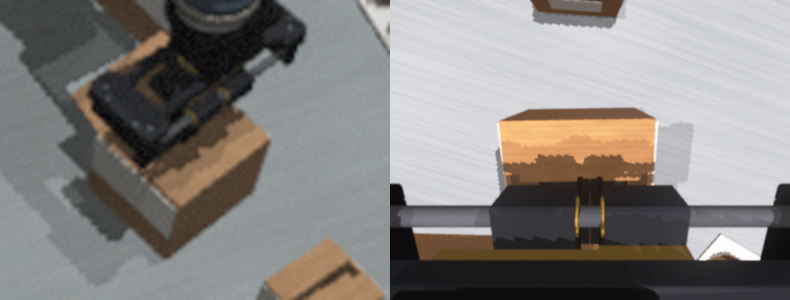

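```bash
python3 - <<'E'
from h import *
o=sensors.get_obs();c=eyes.camera("wrist");T=wristT(c,o);print("cam",T[:3,3].round(3),"tcp",o["position"].round(3))
s=400/512
S=eyes.camera("scene")
for th in(0,.2,.5,.95,1.3,1.8,2.5):
    for y in(-.059,.059):
        p=[*cart(.054-.042*np.cos(th),y),.0935+.042*np.sin(th)]
        u=proj(c,p,T)*s;v=(proj(S,p)-[270,130])*3
        print(th,y,(u+[390,0]).round(),v.round())
for y in(-.06,.06):
  for z in(.092,0): 
    p=[*cart(.054,y),z];print("wall",y,z,(proj(c,p,T)*s+[390,0]).round(),((proj(S,p)-[270,130])*3).round())
E
```

```text
cam [0.631 0.253 0.272] tcp [0.559 0.231 0.132]
0 -0.059 [650. 171.] [145. 172.]
0 0.059 [503. 171.] [238. 106.]
0.2 -0.059 [653. 174.] [147. 168.]
0.2 0.059 [499. 174.] [240. 101.]
0.5 -0.059 [657. 174.] [152. 164.]
0.5 0.059 [493. 174.] [246.  97.]
0.95 -0.059 [665. 164.] [163. 164.]
0.95 0.059 [482. 164.] [258.  96.]
1.3 -0.059 [670. 147.] [175. 170.]
1.3 0.059 [474. 146.] [270. 101.]
1.8 -0.059 [674. 112.] [191. 185.]
1.8 0.059 [469. 112.] [286. 116.]
2.5 -0.059 [669.  70.] [208. 213.]
2.5 0.059 [476.  69.] [302. 143.]
wall -0.06 0.092 [655. 118.] [176. 204.]
wall -0.06 0 [633. 107.] [163. 256.]
wall 0.06 0.092 [497. 118.] [271. 135.]
wall 0.06 0 [528. 107.] [253. 189.]
```

The far flap was pushed nearly flat as I descended: its free edge sits at the θ≈0–0.2 row (~174+) in the wrist view. I'll hook it from below with tilted, spread fingers that straddle the spare.

>>> drive_tool --deltas '[[[0,0,-35,0,0,0],[-20,-11,-25,0,0,0],[0,0,0,0,0.122,0],[0,0,0,0,0.122,0],[0,0,0,0,0.122,0],[0,0,0,0,0.122,0],[0,0,0,0,0.122,0],[0,0,0,0,0,0]]]' --gripper 69

```text
time: 5.72
position: [0.5318, 0.2415, 0.1888]
tool_rot: [0.955, 0.149, 0.251, -0.051]
ft_force: [-0.4, -0.4, -0.2]
grip_width: 0.0457
grip_force: 0.0
```

```bash
python3 - <<'E'
from h import *
go(*cart(-.0134,0),.0956)
o=sensors.get_obs();print(R.from_quat(o["tool_rot"]).as_matrix().round(3),o["grip_width"],o["q"].round(2))
c=eyes.camera("wrist");T=wristT(c,o)
cv2.imwrite("pics/w3.png",cv2.resize(cv2.cvtColor(c["img"],cv2.COLOR_RGB2BGR),(768,576)))
for th in(0,.2,.4,.7):
    print(th,[(1.5*proj(c,[*cart(.054-.042*np.cos(th),y),.0935+.042*np.sin(th)],T)).round() for y in(-.059,.059)])
E
```

```text
delta [-40.6   9.8  83.9] [0. 0. 0.] f [-0.4 -0.4 -0.2] t 5.72
[[ 0.829  0.31   0.465]
 [ 0.259 -0.95   0.172]
 [ 0.495 -0.022 -0.869]] 0.04567586390419191 [0.2  0.45 1.97 0.36 0.23 1.13]
0 [array([507., 339.]), array([298., 336.])]
0.2 [array([511., 335.]), array([295., 333.])]
0.4 [array([515., 328.]), array([292., 326.])]
0.7 [array([519., 312.]), array([288., 310.])]
```

View pics/w3.png

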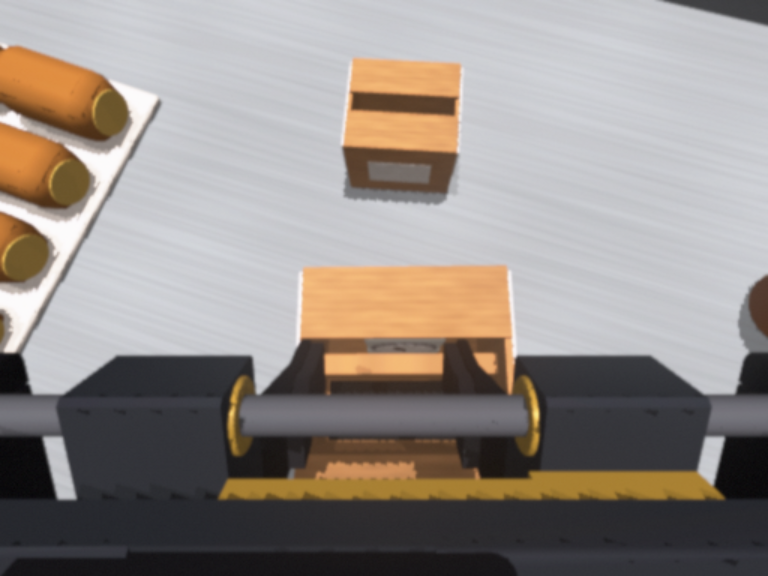

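>>> drive_tool --deltas '[[[0,0,0,-0.025,0,0],[-7,1,14,0,0,0],[-7,1,14,0,0,0],[-7,1,14,0,0,0]]]'

```text
time: 6.1
position: [0.5413, 0.2405, 0.1441]
tool_rot: [0.954, 0.147, 0.257, -0.038]
ft_force: [0.5, 0.0, -0.3]
grip_width: 0.0596
grip_force: 0.0
```

```bash
python3 - <<'E'
from h import *
go(*cart(-.0127,0),.0956)
o=sensors.get_obs();print(R.from_quat(o["tool_rot"]).as_matrix().round(3),o["grip_width"],o["q"].round(2))
E
```

```text
delta [-25.7   3.8  41.1] [0. 0. 0.] f [ 0.5  0.  -0.3] t 6.1
[[ 0.825  0.301  0.479]
 [ 0.261 -0.954  0.149]
 [ 0.502  0.002 -0.865]] 0.059611508272549595 [0.21 0.55 1.98 0.51 0.1  0.98]
```

>>> drive_tool --deltas '[[[0,0,0,0,-0.085,0],[0,0,0,0,-0.085,0],[0,0,0,0,0,0]]]'

```text
time: 6.35
position: [0.5441, 0.2436, 0.1452]
tool_rot: [0.968, 0.151, 0.196, -0.033]
ft_force: [1.1, 0.9, 0.6]
grip_width: 0.0603
grip_force: 0.0
```

```bash
python3 - <<'E'
from h import *
go(*cart(-.0115,0),.0965)
o=sensors.get_obs();print(R.from_quat(o["tool_rot"]).as_matrix().round(3),o["grip_width"],o["q"].round(2))
E
```

```text
delta [-22.8   6.3  43.2] [0. 0. 0.] f [1.1 0.9 0.6] t 6.35
[[ 0.877  0.306  0.37 ]
 [ 0.28  -0.952  0.124]
 [ 0.39  -0.005 -0.921]] 0.060329224646562346 [0.21 0.54 1.89 0.14 0.32 1.35]
```

>>> drive_tool --deltas '[[[-6,1.5,11,0,0,0],[-6,1.5,11,0,0,0],[-6,1.5,11,0,0,0],[-5,1.5,10,0,0,0],[0,0,0,0,0,0]]]'

```text
time: 6.77
position: [0.5357, 0.2361, 0.0931]
tool_rot: [0.969, 0.151, 0.193, -0.034]
ft_force: [-0.1, -0.8, -0.1]
grip_width: 0.0601
grip_force: 0.0
```

```bash
python3 - <<'E'
from h import *
go(*cart(-.000,0),.0965)
go(*cart(.003,0),.1265)
o=sensors.get_obs();print(R.from_quat(o["tool_rot"]).as_matrix().round(3),o["position"],o["q"].round(2))
E
```

```text
delta [17.6  1.6  3.6] [0. 0. 0.] f [-0.1 -0.8 -0.1] t 6.77
delta [ 31.9   1.3 -22.9] [0. 0. 0.] f [-0.1 -0.8 -0.1] t 6.77
[[ 0.88   0.305  0.363]
 [ 0.279 -0.952  0.125]
 [ 0.384 -0.009 -0.923]] [0.53571312 0.23614685 0.09309838] [0.2  0.64 1.94 0.28 0.18 1.2 ]
```

>>> drive_tool --deltas '[[[5,0.5,-1,0,0,0],[6,0.5,2,0,0,0],[7,0.5,3,0,0,0],[0,0,0,0,0,0]]]'

```text
time: 7.1
position: [0.5519, 0.2405, 0.0975]
tool_rot: [0.969, 0.152, 0.19, -0.035]
ft_force: [-4.2, -2.6, -1.3]
grip_width: 0.0598
grip_force: 2.4
```

>>> drive_tool --deltas '[[[3,0,-7,0,0,0],[3,0,-7,0,0,0],[4,0,-7,0,0,0],[0,0,0,0,0,0]]]'

```text
time: 7.43
position: [0.5576, 0.2414, 0.1246]
tool_rot: [0.968, 0.151, 0.197, -0.035]
ft_force: [0.1, -0.5, 0.5]
grip_width: 0.0599
grip_force: 0.1
```

```bash
python3 - <<'E'
from h import *
go(*cart(.003,0),.1265)
o=sensors.get_obs();c=eyes.camera("wrist");T=wristT(c,o)
cv2.imwrite("pics/w4.png",c["img"][:,:,::-1])
g=cv2.cvtColor(c["img"],cv2.COLOR_RGB2HSV)
for th in(0,.3,.6,.9,1.2):
    print(th,[proj(c,[*cart(.054-.042*np.cos(th),y),.0935+.042*np.sin(th)],T).round() for y in(-.059,.059)])
for y in (-.02,.02):
    u=int(proj(c,[*cart(.03,y),.1],T)[0]);print(u,[tuple(g[r,u]) for r in range(120,260,8)])
E
```

```text
delta [-1.  -0.  -2.5] [0. 0. 0.] f [ 0.1 -0.5  0.5] t 7.43
0 [array([352., 245.]), array([162., 243.])]
0.3 [array([358., 243.]), array([155., 241.])]
0.6 [array([365., 234.]), array([148., 231.])]
0.9 [array([371., 217.]), array([143., 215.])]
1.2 [array([374., 195.]), array([140., 193.])]
289 [(np.uint8(116), np.uint8(8), np.uint8(214)), (np.uint8(115), np.uint8(7), np.uint8(218)), (np.uint8(116), np.uint8(8), np.uint8(214)), (np.uint8(110), np.uint8(7), np.uint8(215)), (np.uint8(114), np.uint8(6), np.uint8(216)), (np.uint8(120), np.uint8(6), np.uint8(213)), (np.uint8(120), np.uint8(5), np.uint8(208)), (np.uint8(11), np.uint8(61), np.uint8(209)), (np.uint8(14), np.uint8(133), np.uint8(225)), (np.uint8(13), np.uint8(135), np.uint8(219)), (np.uint8(13), np.uint8(134), np.uint8(220)), (np.uint8(14), np.uint8(135), np.uint8(223)), (np.uint8(14), np.uint8(135), np.uint8(224)), (np.uint8(13), np.uint8(138), np.uint8(218)), (np.uint8(13), np.uint8(89), np.uint8(166)), (np.uint8(19), np.uint8(21), np.uint8(190)), (np.uint8(13), np.uint8(126), np.uint8(93)), (np.uint8(13), np.uint8(138), np.uint8(214))]
223 [(np.uint8(111), np.uint8(8), np.uint8(213)), (np.uint8(110), np.uint8(7), np.uint8(210)), (np.uint8(111), np.uint8(8), np.uint8(213)), (np.uint8(110), np.uint8(7), np.uint8(213)), (np.uint8(110), np.uint8(7), np.uint8(210)), (np.uint8(110), np.uint8(7), np.uint8(212)), (np.uint8(110), np.uint8(7), np.uint8(207)), (np.uint8(9), np.uint8(41), np.uint8(216)), (np.uint8(15), np.uint8(132), np.uint8(232)), (np.uint8(14), np.uint8(135), np.uint8(225)), (np.uint8(14), np.uint8(133), np.uint8(224)), (np.uint8(14), np.uint8(134), np.uint8(224)), (np.uint8(14), np.uint8(135), np.uint8(226)), (np.uint8(14), np.uint8(137), np.uint8(223)), (np.uint8(13), np.uint8(114), np.uint8(166)), (np.uint8(14), np.uint8(27), np.uint8(144)), (np.uint8(13), np.uint8(130), np.uint8(100)), (np.uint8(14), np.uint8(138), np.uint8(222))]
```

>>> drive_tool --deltas '[[[5,0,-2,0,0,0],[5,0,-2,0,0,0],[6,0,-2,0,0,0],[8,0,0.5,0,0,0],[8,0,1,0,0,0],[8,0,1,0,0,0],[0,0,0,0,0,0]]]'

```text
time: 8.07
position: [0.5917, 0.2521, 0.1409]
tool_rot: [0.968, 0.151, 0.196, -0.035]
ft_force: [0.4, -0.0, 0.4]
grip_width: 0.0599
grip_force: 0.0
```

>>> drive_tool --deltas '[[[5,0,3,0,0,0],[5,0,5,0,0,0],[4,0,6,0,0,0],[2,0,7,0,0,0],[1,0,6,0,0,0],[0,0,0,0,0,0]]]'

```text
time: 8.57
position: [0.6129, 0.2594, 0.1238]
tool_rot: [0.969, 0.151, 0.194, -0.034]
ft_force: [-11.0, -4.9, 18.8]
grip_width: 0.0597
grip_force: 10.9
```

```bash
python3 - <<'E'
from h import *
go(*cart(.083-.0173,0),.1075+.0166)
E
```

```text
delta [2.6 0.8 0.7] [0. 0. 0.] f [-11.   -4.9  18.8] t 8.57
```

>>> drive_tool --deltas '[[[-10,0,-15,0,0,0],[5,0,-35,0,0,0],[10,0,-35,0,0,0],[10,0,-35,0,-0.1,0],[0,0,0,0,-0.1,0],[0,0,0,0,-0.1,0],[0,0,0,0,-0.1,0],[0,0,0,0,0,0]]]'

```text
time: 9.23
position: [0.5881, 0.2503, 0.2295]
tool_rot: [0.988, 0.155, 0.009, -0.006]
ft_force: [1.5, -0.1, -0.0]
grip_width: 0.0603
grip_force: 0.0
```

```bash
python3 - <<'E'
from h import *
go(.489,-.248,.25,1.38)
o=sensors.get_obs();print(o["position"],R.from_quat(o["tool_rot"]).as_matrix().round(3),o["q"].round(2))
E
```

```text
delta [-246.5  443.8  -29.6] [ 0.002 -0.023 -1.068] f [ 1.5 -0.1 -0. ] t 9.23
[0.58805081 0.25033173 0.22954778] [[ 0.952  0.307  0.016]
 [ 0.306 -0.952  0.015]
 [ 0.02  -0.009 -1.   ]] [0.22 0.55 1.43 0.01 1.14 1.48]
```

>>> drive_tool --deltas '[[[-17.5,31.5,-3,0,-0.02,0],[-17.5,31.5,-3,0,0,0],[-17.5,31.5,-3,0,0,0],[-17.5,31.5,-3,0,0,0],[-17.5,31.5,-3,0,0,0],[-17.5,31.5,-3,0,0,0],[-17.5,31.5,-3,0,0,0],[-17.5,31.5,-3,0,0,0]]]'

```text
time: 9.9
position: [0.527, -0.0346, 0.2501]
tool_rot: [0.988, 0.155, -0.002, -0.005]
ft_force: [0.9, -0.1, -0.3]
grip_width: 0.0602
grip_force: 0.0
```

>>> drive_tool --deltas '[[[-17.5,31.5,0,0,0,0],[-17.5,31.5,0,0,0,0],[-17.5,31.5,0,0,0,0],[-17.5,31.5,0,0,0,0],[0,0,0,0,0,-0.12],[0,0,0,0,0,-0.12],[0,0,0,0,0,-0.12],[0,0,0,0,0,-0.12]]]'

```text
time: 10.57
position: [0.4995, -0.1748, 0.2488]
tool_rot: [0.922, 0.388, -0.001, -0.005]
ft_force: [0.2, 0.7, -0.4]
grip_width: 0.0603
grip_force: 0.0
```

>>> drive_tool --deltas '[[[0,0,0,0,0,-0.12],[0,0,0,0,0,-0.12],[0,0,0,0,0,-0.12],[0,0,0,0,0,-0.12],[0,0,0,0,0,-0.12],[0,0,0,0,0,0]]]'

```text
time: 11.07
position: [0.4996, -0.1743, 0.2489]
tool_rot: [0.767, 0.642, 0.001, -0.005]
ft_force: [-0.6, -0.3, 0.6]
grip_width: 0.0597
grip_force: 0.0
```

```bash
python3 - <<'E'
from h import *
go(.489,-.248,.25,1.38)
o=sensors.get_obs();print(o["position"])
c=eyes.camera("wrist");T=wristT(c,o)
i=c["img"][:,:,::-1].copy()
W=cv2.resize(i,None,fx=1.2,fy=1.2)
S=eyes.camera("scene")["img"][130:230,270:400,::-1];P=eyes.camera("top")["img"][130:230,110:240,::-1]
r=np.vstack([cv2.resize(S,(180,139)),cv2.resize(P,(180,139))])
o2=np.zeros((460,794,3),np.uint8);o2[:,:614]=W[:460,:614];o2[:278,614:]=r
cv2.imwrite("pics/w5.png",o2)
rc=np.array([.490,-.248]);
for n,p in dict(cap=(0,0,.113),a=(-.016,-.025,.108),b=(.016,-.025,.108),c=(.016,.025,.108),d=(-.016,.025,.108)).items():
    print(n,1.2*proj(c,[*cart(p[0],p[1],rc,-.19),p[2]],T))
import pickle;pickle.dump((c,o),open("w5.pkl","wb"))
E
```

```text
delta [-74.4   2.5  -1.7] [-0.007 -0.008  0.014] f [-0.6 -0.3  0.6] t 11.07
[ 0.4996217  -0.17426881  0.24892462]
cap [312.61358124 315.9862863 ]
a [293.82100592 338.66085393]
b [330.34494136 339.2095447 ]
c [332.14217582 286.48656055]
d [293.99730791 285.93467058]
```

View pics/w5.png

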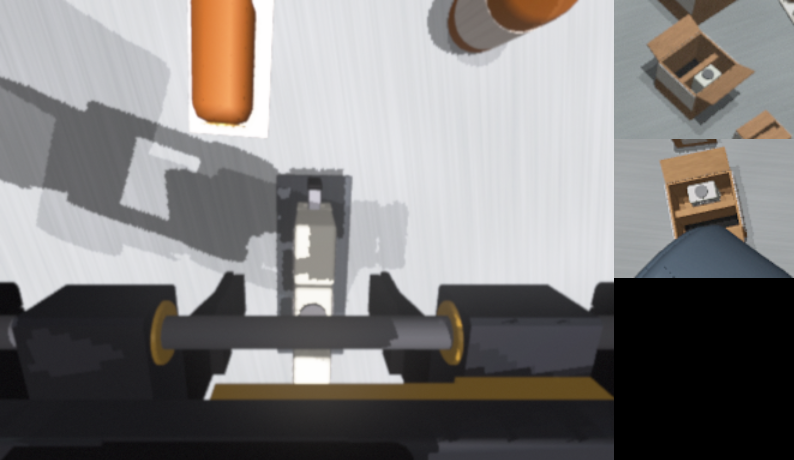

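Both flaps are folded back and the spare is undisturbed. Timer cap at (313,312) against a prediction of (313,316), so it is well aligned. I'm going down to grasp it by the broad faces.

>>> drive_tool --deltas '[[[-25,1,0,-0.007,-0.008,0.014],[-25,1,0,0,0,0],[-24,1,0,0,0,0],[0,0,38,0,0,0],[0,0,38,0,0,0],[0,0,38,0,0,0],[0,0,25,0,0,0],[0,0,18,0,0,0]]]'

```text
time: 11.88
position: [0.488, -0.2472, 0.0898]
tool_rot: [0.773, 0.635, -0.001, -0.002]
ft_force: [-0.3, 0.6, 0.5]
grip_width: 0.06
grip_force: 0.0
```

```bash
python3 - <<'E'
from h import *
go(.490,-.248,.091,1.38)
E
```

```text
delta [-0.4  2.1 -1.2] [-0.003 -0.001 -0.005] f [-0.3  0.6  0.5] t 11.88
```

>>> drive_tool --deltas '[[[0,1,-1,0,0,-0.005],[0,0,0,0,0,0],[0,0,0,0,0,0],[0,0,0,0,0,0],[0,0,0,0,0,0],[0,0,0,0,0,0],[0,0,0,0,0,0]]]' --gripper 0 --squeeze 35

```text
time: 12.47
position: [0.4911, -0.2488, 0.0953]
tool_rot: [0.77, 0.638, -0.0, 0.002]
ft_force: [-0.6, 0.4, 6.3]
grip_width: 0.032
grip_force: 34.9
```

>>> drive_tool --deltas '[[[0,0,-4,0,0,0],[0,0,-4,0,0,0],[0,0,-5,0,0,0],[0,0,0,0,0,0]]]'

```text
time: 12.8
position: [0.4908, -0.2483, 0.1077]
tool_rot: [0.77, 0.638, 0.0, 0.0]
ft_force: [0.4, 1.3, 0.3]
grip_width: 0.0318
grip_force: 34.9
```

>>> drive_tool --deltas '[[[0,0,-8,0,0,0],[0,0,-10,0,0,0],[0,0,-10,0,0,0],[0,0,-20,0,0,0],[0,0,-25,0,0,0],[0,0,-25,0,0,0],[0,0,0,0,0,0]]]'

```text
time: 13.38
position: [0.4929, -0.2501, 0.2106]
tool_rot: [0.77, 0.638, 0.001, 0.005]
ft_force: [1.0, -1.2, -1.0]
grip_width: 0.0313
grip_force: 34.9
```

```bash
python3 - <<'E'
from h import *
go(.490,-.248,.091,1.38)
c=eyes.camera("scene");t=eyes.camera("top")
a=c["img"][170:260,100:220,::-1];b=t["img"][180:270,300:420,::-1]
w=eyes.camera("wrist")["img"][:,:,::-1]
cv2.imwrite("pics/g1.png",np.hstack([cv2.resize(a,(384,288),interpolation=2),cv2.resize(w,(384,288))]))
E
```

```text
delta [  2.2  -4.4 119.5] [0.009 0.006 0.003] f [ 1.  -1.2 -1. ] t 13.38
```

View pics/g1.png

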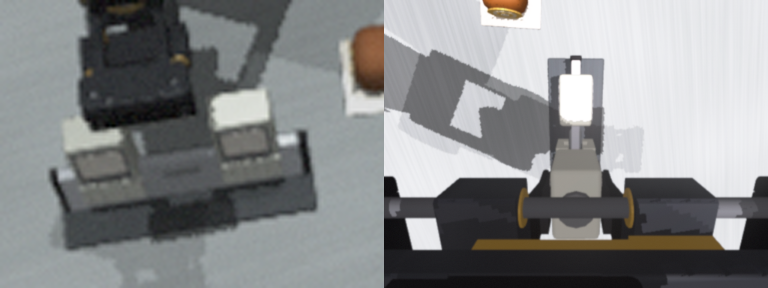

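The timer is held clear of the rail, and both ticket displays are still in place. I'm moving to free counter beyond the rail to stand it.

>>> drive_tool --deltas '[[[9,26,0,0.009,0.006,0],[9,27,0,0,0,0],[9,27,0,0,0,0],[9,27,0,0,0,0],[9,27,0,0,0,0],[0,0,35,0,0,0],[0,0,35,0,0,0],[0,0,35,0,0,0]]]'

```text
time: 14.2
position: [0.6292, -0.2275, 0.0964]
tool_rot: [0.77, 0.638, -0.001, -0.006]
ft_force: [-1.0, -0.4, -1.9]
grip_width: 0.0313
grip_force: 34.9
```

>>> drive_tool --deltas '[[[0,0,5,0,0,0],[0,0,5,0,0,0],[0,0,4,0,0,0],[0,0,4,0,0,0],[0,0,0,0,0,0]]]'

```text
time: 14.62
position: [0.6303, -0.2288, 0.0822]
tool_rot: [0.77, 0.638, -0.0, -0.004]
ft_force: [-0.2, -0.2, -2.7]
grip_width: 0.032
grip_force: 34.9
```

>>> drive_tool --deltas '[[[0,0,3,0,0,0],[0,0,3,0,0,0],[0,0,3,0,0,0],[0,0,2,0,0,0],[0,0,0,0,0,0]]]'

```text
time: 15.03
position: [0.6291, -0.228, 0.0697]
tool_rot: [0.77, 0.638, -0.001, -0.006]
ft_force: [-0.9, -0.4, -2.6]
grip_width: 0.0318
grip_force: 34.9
```

```bash
python3 - <<'E'
from h import *
go(.63,-.229,.061,1.38)
E
```

```text
delta [-0.9  1.1  8.7] [-0.01  -0.006  0.003] f [-0.9 -0.4 -2.6] t 15.03
```

>>> drive_tool --deltas '[[[0,0,2,-0.008,-0.005,0],[0,0,2,0,0,0],[0,0,2,0,0,0],[0,0,0,0,0,0]]]'

```text
time: 15.37
position: [0.6293, -0.2279, 0.0654]
tool_rot: [0.77, 0.638, -0.0, -0.001]
ft_force: [-2.5, 1.7, 5.3]
grip_width: 0.032
grip_force: 35.0
```

>>> drive_tool --deltas '[[[0,0,0,0,0,0],[0,0,0,0,0,0],[0,0,0,0,0,0],[0,0,0,0,0,0],[0,0,0,0,0,0]]]' --gripper 60

```text
time: 15.78
position: [0.6295, -0.2282, 0.0638]
tool_rot: [0.77, 0.638, -0.0, -0.001]
ft_force: [-0.5, 0.2, -1.2]
grip_width: 0.0504
grip_force: 0.0
```

>>> drive_tool --deltas '[[[0,0,-20,0,0,0],[0,0,-35,0,0,0],[0,0,-35,0,0,0],[0,0,-40,0,0,0],[0,0,0,0,0,0]]]' --gripper 100

```text
time: 16.2
position: [0.6342, -0.2306, 0.203]
tool_rot: [0.77, 0.638, 0.003, 0.007]
ft_force: [1.8, -0.1, 0.3]
grip_width: 0.0777
grip_force: 0.0
```

```bash
python3 - <<'E'
from h import *
o=sensors.get_obs();print(o["position"],R.from_quat(o["tool_rot"]).as_matrix().round(3)[:,2],o["q"].round(2))
c=eyes.camera("wrist");T=wristT(c,o)
S=eyes.camera("scene");P=eyes.camera("top")
import pickle;pickle.dump((c,T,S,P),open("st.pkl","wb"))
rc=[.629,-.228]
for n,cc,t in(("scene",S,None),("top",P,None)):
    u=proj(cc,[*rc,.083],t).round().astype(int);print(n,u)
    w=cc["img"][u[1]-18:u[1]+19,u[0]-18:u[0]+19];g=cv2.cvtColor(w,cv2.COLOR_RGB2HSV)
    m=((g[...,2]>165)&(g[...,1]<40)).astype(np.uint8)
    k,l,st,ce=cv2.connectedComponentsWithStats(m);print(st[1:],ce[1:]+u-18)
E
```

```text
[ 0.63424447 -0.2306008   0.20296125] [ 0.014 -0.007 -1.   ] [-0.51  0.63  1.35  0.    1.14 -0.33]
scene [177 255]
[[19 23  7  2  8]
 [12 24  6  3 12]] [[181.         260.5       ]
 [173.16666667 261.83333333]]
top [364 166]
[[ 0  0  9  8 56]] [[349.16071429 151.05357143]]
```

>>> drive_tool --deltas '[[[0,0,0,0,0,0.121],[0,0,0,0,0,0.121],[0,0,0,0,0,0.121],[0,0,0,0,0,0.121],[0,0,0,0,0,0.121],[0,0,0,0,0,0.121],[0,0,0,0,0,0.121],[0,0,0,0,0,0.121]]]'

```text
time: 17.02
position: [0.6281, -0.2274, 0.191]
tool_rot: [0.979, 0.203, -0.003, -0.002]
ft_force: [-0.7, 0.2, -0.1]
grip_width: 0.0871
grip_force: 0.0
```

>>> drive_tool --deltas '[[[0,0,0,0,0,0.121],[0,0,0,0,0,0.121],[0,0,0,0,0,0.121],[0,0,0,0,0,0.121],[0,0,0,0,0,0.121],[-30,0,0,0,0,0],[-30,0,0,0,0,0],[0,0,0,0,0,0]]]'

```text
time: 17.68
position: [0.5625, -0.213, 0.1901]
tool_rot: [0.995, -0.095, -0.008, -0.004]
ft_force: [-0.3, 0.7, -0.6]
grip_width: 0.0868
grip_force: 0.0
```

```bash
python3 - <<'E'
from h import *
go(.629,-.228,.067,-.19)
o=sensors.get_obs();c=eyes.camera("wrist");T=wristT(c,o)
W=cv2.resize(c["img"][:,:,::-1],(560,420))
S=eyes.camera("scene");S=S["img"][190:300,120:240,::-1]
o2=np.zeros((420,800,3),np.uint8);o2[:,:560]=W;o2[:220,560:]=cv2.resize(S,(240,220),interpolation=2)
cv2.imwrite("pics/st.png",o2)
s=560/512
for n,p in dict(cap=(0,0,.083),a=(-.016,-.025,.078),b=(.016,-.025,.078),c=(.016,.025,.078),d=(-.016,.025,.078),e=(.016,.025,0),f=(.016,-.025,0)).items():
    print(n,s*proj(c,[*cart(p[0],p[1],np.array([.629,-.228]),-.19),p[2]],T))
E
```

```text
delta [ 70.3   2.8 121.9] [-0.006  0.017 -0.   ] f [-0.3  0.7 -0.6] t 17.68
cap [283.26030204 125.71221447]
a [316.66359155 147.54038038]
b [318.09662065 102.35031773]
c [248.50884826 102.44780499]
d [249.7369216  147.57415866]
e [256.38782415 104.42940255]
f [309.39099788 104.35724627]
```

View pics/st.png

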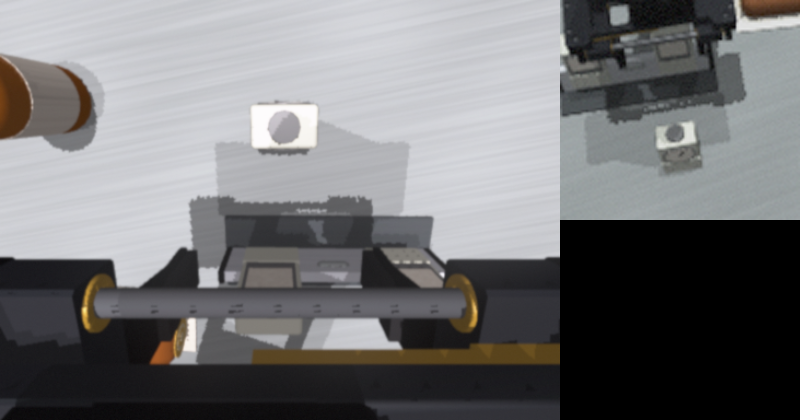

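Timer standing upright at (284,126), against a prediction of (283,126). I'm regrasping it by the narrow sides.

>>> drive_tool --deltas '[[[35,1,0,-0.006,0.017,0],[35,2,0,0,0,0],[0,0,0,0,0,0],[0,0,30,0,0,0],[0,0,30,0,0,0],[0,0,20,0,0,0],[0,0,0,0,0,0]]]'

```text
time: 18.37
position: [0.6372, -0.232, 0.1082]
tool_rot: [0.995, -0.095, 0.003, 0.001]
ft_force: [-0.2, 0.8, -0.4]
grip_width: 0.0872
grip_force: 0.0
```

```bash
python3 - <<'E'
from h import *
go(.629,-.228,.064,-.19)
E
```

```text
delta [-9.1 -2.5 44.2] [ 0.002 -0.005 -0.   ] f [-0.2  0.8 -0.4] t 18.37
```

>>> drive_tool --deltas '[[[-9,-2.5,0,0,0,0],[0,0,0,0,0,0],[0,0,20,0,0,0],[0,0,16,0,0,0],[0,0,8,0,0,0],[0,0,0,0,0,0]]]'

```text
time: 18.87
position: [0.6319, -0.2297, 0.0692]
tool_rot: [0.995, -0.095, 0.007, 0.003]
ft_force: [-0.5, 0.5, 0.7]
grip_width: 0.0869
grip_force: 0.0
```

```bash
python3 - <<'E'
from h import *
go(.629,-.228,.064,-.19)
E
```

```text
delta [-3.2 -1.1  5.2] [ 0.005 -0.014 -0.   ] f [-0.5  0.5  0.7] t 18.87
```

>>> drive_tool --deltas '[[[0,0,0,0,0,0],[0,0,0,0,0,0],[0,0,0,0,0,0]]]'

```text
time: 19.12
position: [0.6332, -0.2304, 0.0718]
tool_rot: [0.995, -0.095, 0.009, 0.004]
ft_force: [0.5, -0.3, -0.5]
grip_width: 0.087
grip_force: 0.0
```

```bash
python3 - <<'E'
from h import *
go(.629,-.228,.064,-.19)
E
```

```text
delta [-4.7 -1.6  7.7] [ 0.006 -0.018 -0.   ] f [ 0.5 -0.3 -0.5] t 19.12
```

>>> drive_tool --deltas '[[[-4.5,-1.5,0,0.006,-0.018,0],[0,0,7,0,0,0],[0,0,0,0,0,0],[0,0,0,0,0,0]]]'

```text
time: 19.45
position: [0.6277, -0.2274, 0.0629]
tool_rot: [0.995, -0.095, -0.002, -0.001]
ft_force: [0.6, 0.2, 1.3]
grip_width: 0.0874
grip_force: 0.0
```

```bash
python3 - <<'E'
from h import *
go(.629,-.228,.064,-.19)
E
```

```text
delta [ 1.4  0.4 -1.1] [-0.001  0.003 -0.   ] f [0.6 0.2 1.3] t 19.45
```

Good. Closing.

>>> drive_tool --deltas '[[[1,0,-1,0,0,0],[0,0,0,0,0,0],[0,0,0,0,0,0],[0,0,0,0,0,0],[0,0,0,0,0,0],[0,0,0,0,0,0]]]' --gripper 0 --squeeze 25

```text
time: 19.95
position: [0.6291, -0.2278, 0.0644]
tool_rot: [0.995, -0.095, -0.001, -0.0]
ft_force: [-0.6, -0.1, 0.8]
grip_width: 0.055
grip_force: 0.0
```

>>> drive_tool --deltas '[[[0,0,0,0,0,0],[0,0,-10,0,0,0],[0,0,-25,0,0,0],[0,0,-40,0,0,0],[0,0,-40,0,0,0],[0,0,-40,0,0,0],[0,0,0,0,0,0]]]'

```text
time: 20.53
position: [0.6341, -0.2302, 0.2298]
tool_rot: [0.995, -0.095, 0.007, 0.003]
ft_force: [1.2, -1.0, -0.5]
grip_width: 0.05
grip_force: 25.0
```

```bash
python3 - <<'E'
from h import *
go(.55,.1,.22)
go(*cart(-.028,0),.22,.30)
E
```

```text
delta [-145.1 -308.5    5.9] [0. 0. 0.] f [ 1.2 -1.  -0.5] t 20.53
delta [-193.3 -433.3    4.5] [ 0.009 -0.014 -0.49 ] f [ 1.2 -1.  -0.5] t 20.53
```

>>> drive_tool --deltas '[[[-39,0,-7,0,0,0],[-39,0,-7,0,0,0],[-39,0,-6,0,0,0],[-7,-39,0,0,0,0],[-7,-39,0,0,0,0],[-7,-39,0,0,0,0],[-7,-39,0,0,0,0],[-7,-39,0,0,0,0]]]'

```text
time: 21.2
position: [0.5164, -0.0061, 0.2403]
tool_rot: [0.995, -0.096, -0.001, -0.0]
ft_force: [0.2, -0.6, -1.5]
grip_width: 0.0497
grip_force: 25.0
```

>>> drive_tool --deltas '[[[-7,-39,0,0,0,0],[-7,-39,0,0,0,0],[-7,-39,0,0,0,0],[-7,-39,0,0,0,0],[-7,-39,0,0,0,0],[-7,-39,0,0,0,0],[0,0,0,0,0,-0.12],[0,0,0,0,0,-0.12]]]'

```text
time: 21.87
position: [0.5192, 0.2328, 0.2401]
tool_rot: [1.0, 0.03, -0.001, -0.001]
ft_force: [0.9, -1.2, -1.4]
grip_width: 0.0497
grip_force: 25.0
```

>>> drive_tool --deltas '[[[0,0,0,0,0,-0.12],[0,0,0,0,0,-0.12],[0,0,0,0,0,0],[0,0,0,0,0,0],[0,0,0,0,0,0]]]'

```text
time: 22.28
position: [0.5199, 0.2299, 0.2401]
tool_rot: [0.99, 0.143, -0.001, -0.001]
ft_force: [-0.5, -0.6, -1.8]
grip_width: 0.0498
grip_force: 25.0
```

```bash
python3 - <<'E'
from h import *
go(*cart(-.028,0),.18,.30)
E
```

```text
delta [ 6.7  0.1 60.1] [-0.001  0.002 -0.013] f [-0.5 -0.6 -1.8] t 22.28
```

>>> drive_tool --deltas '[[[6.5,0,0,0,0,-0.012],[0,0,20,0,0,0],[0,0,20,0,0,0],[0,0,12,0,0,0],[0,0,0,0,0,0],[0,0,0,0,0,0]]]'

```text
time: 22.78
position: [0.5263, 0.2318, 0.1875]
tool_rot: [0.989, 0.15, -0.002, -0.001]
ft_force: [0.2, -0.1, -1.6]
grip_width: 0.0496
grip_force: 25.0
```

```bash
python3 - <<'E'
from h import *
go(*cart(-.028,0),.0714,.30)
E
```

```text
delta [  0.2   0.2 116.1] [-0.001  0.003  0.001] f [ 0.2 -0.1 -1.6] t 22.78
```

>>> drive_tool --deltas '[[[0,0,14,0,0,0],[0,0,14,0,0,0],[0,0,10,0,0,0],[0,0,10,0,0,0],[0,0,10,0,0,0],[0,0,0,0,0,0]]]'

```text
time: 23.28
position: [0.5252, 0.2317, 0.1283]
tool_rot: [0.989, 0.15, -0.002, -0.0]
ft_force: [-1.2, -0.3, -2.0]
grip_width: 0.0499
grip_force: 25.0
```

```bash
python3 - <<'E'
from h import *
go(*cart(-.028,0),.0714,.30)
E
```

```text
delta [ 1.3  0.4 56.9] [-0.002  0.005  0.002] f [-1.2 -0.3 -2. ] t 23.28
```

>>> drive_tool --deltas '[[[1,0,12,0,0.003,0],[0,0,12,0,0,0],[0,0,12,0,0,0],[0,0,10,0,0,0],[0,0,5,0,0,0],[0,0,0,0,0,0]]]'

```text
time: 23.78
position: [0.5265, 0.2322, 0.078]
tool_rot: [0.989, 0.15, -0.0, -0.001]
ft_force: [0.2, -0.6, -2.2]
grip_width: 0.0498
grip_force: 25.0
```

```bash
python3 - <<'E'
from h import *
go(*cart(-.028,0),.0714,.30)
E
```

```text
delta [-0.4  0.4  6.6] [-0.001  0.001  0.002] f [ 0.2 -0.6 -2.2] t 23.78
```

>>> drive_tool --deltas '[[[0,0,2,0,0,0],[0,0,2,0,0,0],[0,0,2,0,0,0],[0,0,1,0,0,0],[0,0,0,0,0,0]]]'

```text
time: 24.2
position: [0.527, 0.2323, 0.072]
tool_rot: [0.989, 0.15, 0.001, -0.001]
ft_force: [-0.2, -0.2, -1.4]
grip_width: 0.0501
grip_force: 25.0
```

>>> drive_tool --deltas '[[[0,0,1,0,0,0],[0,0,1,0,0,0],[0,0,0,0,0,0]]]'

```text
time: 24.45
position: [0.5274, 0.2325, 0.0714]
tool_rot: [0.989, 0.15, 0.001, -0.001]
ft_force: [-0.0, 0.1, 5.6]
grip_width: 0.0496
grip_force: 25.0
```

Contact on the pad. Releasing with limited opening so the fingers clear the end walls.

>>> drive_tool --deltas '[[[0,0,0,0,0,0],[0,0,0,0,0,0],[0,0,0,0,0,0],[0,0,0,0,0,0],[0,0,0,0,0,0]]]' --gripper 77

```text
time: 24.87
position: [0.527, 0.2323, 0.0698]
tool_rot: [0.989, 0.15, 0.0, -0.001]
ft_force: [1.0, -0.4, 0.2]
grip_width: 0.0661
grip_force: 0.0
```

>>> drive_tool --deltas '[[[0,0,-10,0,0,0],[0,0,-20,0,0,0],[0,0,-35,0,0,0],[0,0,-40,0,0,0],[0,0,-40,0,0,0],[-20,30,-10,0,0,0],[-20,35,0,0,0,0],[-20,35,0,0,0,0]]]'

```text
time: 25.53
position: [0.4996, 0.1183, 0.2271]
tool_rot: [0.988, 0.152, 0.003, -0.0]
ft_force: [1.0, -0.8, 0.5]
grip_width: 0.0671
grip_force: 0.0
```

>>> drive_tool --deltas '[[[-10,38,0,0,0,0],[-10,38,0,0,0,0],[-10,38,0,0,0,0],[0,38,0,0,0,0],[0,38,0,0,0,0],[0,38,0,0,0,0],[0,0,0,0,0,0],[0,0,0,0,0,0]]]'

```text
time: 26.2
position: [0.5389, -0.11, 0.2248]
tool_rot: [0.989, 0.148, 0.001, -0.001]
ft_force: [0.1, 0.5, -0.7]
grip_width: 0.0672
grip_force: 0.0
```

```bash
python3 - <<'E'
from h import *
S=eyes.camera("scene");T=eyes.camera("top")
g=lambda c:cv2.cvtColor(c["img"],cv2.COLOR_RGB2HSV)
for n,c in(("scene",S),("top",T)):
    h=g(c)
    for lab,p in dict(timer=(*cart(-.028,0),.085),spare=(*cart(.028,0),.085)).items():
        u=proj(c,p).round().astype(int);x0,y0=u-12
        w=h[y0:y0+25,x0:x0+25];m=((w[...,1]<45)&(w[...,2]>60)).astype(np.uint8)
        k,l,st,ce=cv2.connectedComponentsWithStats(m);j=1+st[1:,4].argmax();print(n,lab,u,"white centroid",(ce[j]+[x0,y0]).round(1),st[j])
    for lab,sg in(("near",-1),("far",1)):
        # flap tip corners expected at 2.7: sample colour along flap centre
        print(n,lab,[tuple(int(v) for v in h[tuple(proj(c,[*cart(sg*(.054+d*.9),.03),.0935+d*.42]).round().astype(int)[::-1])]) for d in(.01,.02,.03,.036,.05)])
tm=tri(S,(0,0),T,(0,0)) if 0 else None
for n,c,a in(("t",T,(373,221)),):
    for y in(-.058,0,.058):
        u=proj(c,[*cart(0,y,np.array([.49,-.248]),-.19),.122 if y else .06]).round().astype(int);print("rail",y,u,h[u[1],u[0]])
E
```

```text
scene timer [324 169] white centroid [323.1 172.7] [  0   6  23  19 278]
scene spare [338 182] white centroid [335.7 185.5] [  0   6  22  19 238]
scene near [(14, 106, 171), (15, 108, 170), (14, 105, 173), (14, 104, 171), (13, 91, 76)]
scene far [(14, 104, 155), (14, 107, 152), (14, 107, 153), (14, 100, 156), (85, 10, 153)]
top timer [176 189] white centroid [177.5 188.1] [  1   4  24  16 270]
top spare [173 167] white centroid [174.  168.6] [  2   5  23  18 323]
top near [(105, 68, 98), (106, 65, 102), (105, 64, 103), (106, 71, 104), (105, 66, 109)]
top far [(15, 113, 181), (15, 118, 177), (15, 114, 183), (15, 114, 181), (96, 9, 139)]
rail -0.058 [399 226] [  0   2 216]
rail 0 [368 223] [  0   3 220]
rail 0.058 [350 212] [106  69  85]
```

Timer and spare both stand in their pockets and both flaps are folded back. The tool is clear, so I'm handing in.

```bash
python3 -c "
from rig import ticket
print(ticket.hand_in())"
```

```text
the job is handed in; nothing more can be done
None
```

The job is handed in at about 26 s of the 72 s allowed: the timer was stood on the counter, regrasped by its narrow sides and set down on the pad in the carton's empty pocket. Both flaps are folded back to their stops, though I accidentally pressed the far one nearly flat before folding it back. The spare is still in its pocket. I did not re-check the ticket displays, bottle and cake after placing the timer.

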